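# Lock the ball coupler onto the force cell

## Task

Couple the pull-test clevis to the force cell: with its lever still up, lower the ball coupler over the ball stud and push it straight down until it snaps fully home on the stud's collar, then press its lever all the way down so that the jaw locks under the ball, and let go. The force cell is delicate: feel your way and never load it with more than 30 N. Leave the other things on the bench where they are.

Things in the scene. Friction and masses are not known exactly. Their poses are not given: they have to be found in the camera images.
- test_base: Force-cell base, fixed to the bench: aluminium plate 120 x 110 x 12 mm, on it a round steel force cell 74 mm across, and upright in its middle a ball stud. Origin: underside of the plate, on the stud's axis; z up. The coupler may load it with at most 30 N of contact force, its own weight included.
- cell_top (a point): Middle of the cell's top, 38 mm above the bench, on the stud's axis. The stud rises from it: thread, collar 80 mm across and 5 mm thick, 30 mm steel ball with its centre 20 mm above the collar's top. It is screwed to another height each time and stays so (the cell gives 1 mm for 10 N): collar top 51 to 71 mm, ball top 86 to 106 mm above the bench; not reported, to be felt or seen.
- coupler: Dark steel ball coupler, about 0.4 kg, standing on its mouth: flange 77 mm across and 5 mm thick, octagonal body 48 mm across, 41 mm high, 32 mm bore from below; any yaw fits the ball. Origin: centre of the bottom rim; z up; lever on the -x side. Spring plungers in the bore meet the ball 15 mm before home; passing them takes about 8 N of push; home, it stops on the collar and the force climbs.
- shank (a point): Grip point on the coupler's clevis shank, 62 mm above the rim on its axis. The shank is 28 mm (coupler's x) by 20 mm (y) and runs from 41 to 72 mm above the rim. Grip it across the flat y faces: the raised lever stands on the -x side, 25 to 58 mm from the axis and up to 67 mm above the rim; its side arms lie 31 mm out in y, below 55 mm.
- lever_pad (a point): Middle of the rubber thumb pad on top of the coupler's lever (60 mm wide in y, its rounded end 12 mm beyond). Lever raised: 47 mm to the coupler's -x side of its axis, 61 mm above the rim. Lever down: 62 mm to the -x side, 10 mm above the rim. Press it down along the arc between.
- lever (a joint): Lever angle: 0 = raised (starts 0 to 0.06), 0.87 = fully down, jaw locked under the ball. It turns about the coupler's y, 20 mm above the rim on the axis; stiff (0.09 N m), stays where left. Pressed down at the pad it takes 2 to 4 N; at the stop the force climbs. Blocked about half way if the ball is not home.
- brass_weight: brass test weight, 33 mm across, 40 mm high, a bystander; origin under its centre
- mirror_actuator: black round glass actuator, 67 mm across, 29 mm high, a bystander; origin under its centre
- tape_roll: roll of black tape lying flat, 63 mm across, 19 mm high, a bystander; origin under its centre
- gauge_block: small steel gauge block, 12 x 35 x 30 mm high, a bystander; origin under its centre

How it is judged:
By the outcome, as a careful person would: the job done as asked, in the order asked, and still so for the second after the job is handed in, with the robot touching nothing.
It also fails if it takes over 54 s, if anything falls off the work surface, if the arm or the gripper's body presses on something with over 40 N, if the wrist force passes 120 N, or if a joint passes its speed limit or range.

## Robot

A 6-joint arm with a two-finger parallel gripper is mounted at the origin on a cart in front of the work surface, level with it; the furniture and walls round the work are solid. World frame = base frame: x ahead of the robot, y to its left, z up, the work surface at z = 0. Lengths are in mm, angles in rad, forces in N, time in s.
With the tool pointing down it reaches from about 250 to 775 mm from the base axis. Payload 4 kg.
Tool frame: the origin (TCP) lies midway between the tips of the shut fingers; the grasp point (between the pads) lies 19 mm behind it; z points along the fingers, y is the line along which they close (so a half turn about z gives the same grasp; the last joint's range is limited). The gripper opens to 94 mm and grips with 3 to 60 N. Pads are 16 mm wide; open, the fingers measure 119 mm over their backs; the gripper's body (75 mm by 177 mm) begins 78 mm behind the grasp point.
Start: joints at [-1.377, 0.087, 1.371, -0, 1.684, -0.103], TCP at [160.851, -525.973, 205.506] pointing down, gripper open.
Joint ranges: [-3.1, 3.1], [-0.76, 2.03], [0.27, 2.55], [-1.08, 4.22], [0.17, 2.65], [-2.57, 2.57]. Speed limits (rad/s): [2.79, 2.79, 3.14, 3.14, 3.14, 3.14].

## Interface

Orientations are given as a unit quaternion [x, y, z, w].
In Python, from workcell import read_state, read_camera, camera_model, sign_off gives the robot as it stands. The module is installed in compiled form; this text tells all that it offers.
- The arm moves only by the tool servo_tool, never from a script. Its argument "motion" is a list of rows, each a list of 7 numbers: the shift along the tool's x, y, z in mm, then the turn, a rotation vector about the tool's x, y, z in rad, then the finger opening in mm, from 0 to 94. In form: [[dx, dy, dz, ax, ay, az, fingers], ...]. A call has 1 to 10 rows; each row shifts and turns the commanded pose from where the row before left it, along the tool's axes as they then stand; what a row does not reach is not made up. A row lasts 1/8 s, in which the tool goes at most 62.5 mm and 10.7 degrees, less where a joint would pass 70% of its speed; a pose out of reach is approached as far as the arm can. A call with a gripper value outside its range is refused whole. The fingers move at their own pace and stop on an object; the grip force is fixed at half the most. Time passes only in rows, so rows that do not move let the fingers close. It gives the time, the measured TCP pose, the force, the opening and the grip force at its end, in the units of the state.
- read_state(): the state, without advancing time (a new reading comes with each control period).
- read_camera(name): name is "scene" or "top"; returns the picture (400x640x3 uint8, red, green, blue); there is no depth.
- camera_model(name): a dict with "fovy" (degrees; the focal length in pixels is half the picture's height over the tangent of half this angle, whatever the lens; pixels are square), "cx", "cy" (the principal point, pixels), "position" and "attitude" of the camera in the world. Camera axes: x right, y up, looking along -z (the intrinsics and any distortion apply to the point x, -y, -z); pixel columns grow to the right and rows downward; lengths in mm; the calibration is good to about 2 mm. A picture is of the moment at which its call begins. camera_model takes no time and is no camera call.
- sign_off(): hands the job in; it is judged then, once.
The state is a dict: "time_s": time; "qpos": joint angles; "joint_velocities": joint speeds; "joint_torque": joint torques, N m; "position": TCP position; "tcp_rot": TCP orientation; "wrist_force": force on the tool from outside, world axes, zero at the start; "wrist_torque": the same for the moment, N m; "width": finger opening in mm; "grip_force": force on a finger pad.
Only numpy, scipy, OpenCV 4.12 (cv2) and the standard library are available. Lean on these libraries where they do the work, as an engineer would, in place of code of your own. Each camera call takes 0.05 s, during which the arm holds its last target. There are 200 camera calls.

## Working session

There is one attempt and no reset: what is moved stays moved. The work goes in short steps, Python scripts to look and compute and a tool call to move; the robot and the scene stay as the last step left them, time stands still between calls to the robot, and variables do not carry over. Pictures are saved under pics/ and viewed, at most 10 in all, crops included, and the job is handed in when it is done.

Besides the shell and the picture viewer there is one more tool, called after "Request:" as a command line: name --pt "numbers of a row" for each row, then --argument value for the rest. servo_tool: Moves the arm, as the interface text tells. Its arguments: {"type":"object","properties":{"motion":{"type":"array"}},"required":["motion"]}

```bash
mkdir -p pics; python3 - <<'E'
from workcell import *
import cv2
for n in("scene","top"):
    print(n,camera_model(n)); cv2.imwrite(f"pics/{n}0.png",read_camera(n)[...,::-1])
print(read_state())
E
```

```text
scene {'fovy': 49.423541089145914, 'cx': 313.6474472182985, 'cy': 201.99717211365564, 'position': array([ -98.4025471 , -482.86871245,  522.71469117]), 'attitude': array([ 0.4467689 , -0.22127408, -0.39960184,  0.76925529])}
top {'fovy': 53.107914332181764, 'cx': 321.051454618501, 'cy': 196.12568160763553, 'position': array([ 392.67500125,   24.47604571, 1182.96139188]), 'attitude': array([-0.03803385,  0.05737381,  0.71041561, -0.70040797])}
{'time_s': 0.1, 'qpos': array([-1.37709501e+00,  8.79076634e-02,  1.37206321e+00,  5.16749021e-05,
        1.68354882e+00, -1.03056543e-01]), 'joint_velocities': array([ 0.00058628, -0.00076099, -0.00397064, -0.00062429,  0.00116302,
       -0.00025266]), 'joint_torque': array([ 1.79269973e-03, -3.41251624e+01, -3.03302050e+01,  7.18844938e-02,
        3.04319803e-02, -9.78022058e-05]), 'position': array([ 160.77836597, -525.49406373,  204.42691094]), 'tcp_rot': array([ 9.89011143e-01,  1.47837852e-01, -1.80043348e-05, -9.63695353e-04]), 'wrist_force': array([ 0.18058219,  0.10474295, -0.21610124]), 'wrist_torque': array([-0.01852782, -0.04380435, -0.02085166]), 'grip_force': 0.0, 'width': 94.06084419147422}
```

View pics/scene0.png

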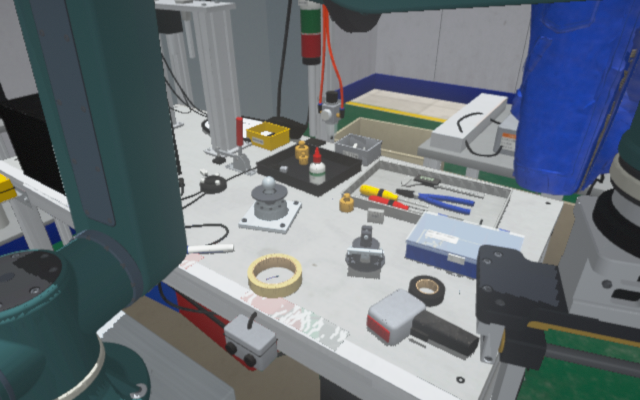

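View pics/top0.png

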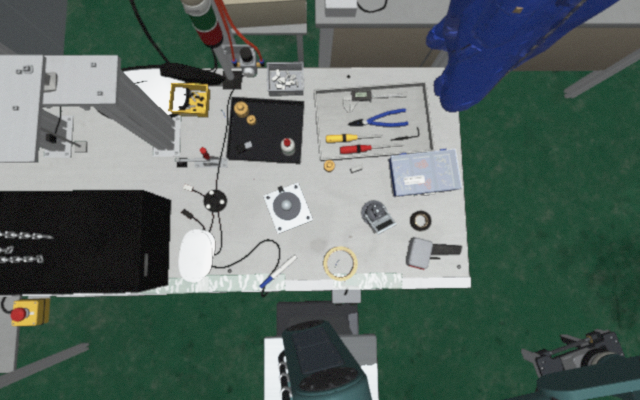

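The scene view shows the ball stud at about (268,185) and the coupler at (365,250). The top view shows the base at (289,206) and the coupler at (378,215). I'll enlarge both.

```bash
python3 - <<'E'
import cv2,numpy as np
s=cv2.imread("pics/scene0.png");t=cv2.imread("pics/top0.png")
def c(im,x,y,w,h,k): return cv2.resize(im[y:y+h,x:x+w],None,fx=k,fy=k,interpolation=cv2.INTER_CUBIC)
a=np.hstack([c(t,255,170,80,60,5),c(t,340,185,80,60,5)])
b=np.hstack([c(s,235,170,80,60,5),c(s,325,220,80,60,5)])
cv2.imwrite("pics/c1.png",np.vstack([a,b]))
E
cat > h.py <<'E'
import numpy as np
from workcell import *
from scipy.spatial.transform import Rotation as R
def cam(n):
    m=camera_model(n); return m,200/np.tan(np.radians(m['fovy']/2)),R.from_quat(m['attitude'])
def ray(n,u,v):
    m,f,r=cam(n); return m['position'],r.apply([(u-m['cx'])/f,-(v-m['cy'])/f,-1])
def at(n,u,v,z):
    p,d=ray(n,u,v); return (p+d*(z-p[2])/d[2]).round(1)
def pix(n,P):
    m,f,r=cam(n); q=r.inv().apply(np.atleast_2d(P)-m['position'])
    return np.c_[m['cx']-f*q[:,0]/q[:,2], m['cy']+f*q[:,1]/q[:,2]].round(1)
E
```

```text
(no output)
```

View pics/c1.png

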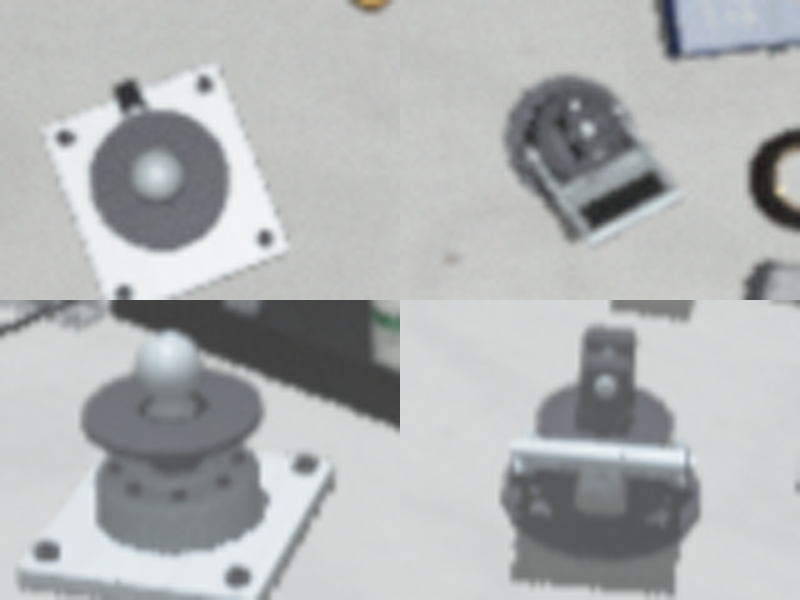

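The crops show:
- **Ball:** top view (286.4,205), scene view (268.6,182.4).
- **Coupler flange centre:** about (373.2,212.2) in the top view.
- **Lever pad centre:** (384.8,224.8) in the top view.
- **Shank top:** (366.8,227) in the scene view.

```bash
python3 - <<'E'
from h import *
p1,d1=ray("top",286.4,205);p2,d2=ray("scene",268.6,182.4)
A=np.c_[d1,-d2];s=np.linalg.lstsq(A,p2-p1,rcond=None)[0]
print("ball",(p1+d1*s[0]).round(1),(p2+d2*s[1]).round(1))
for z in(50,61,71):print("collar",z,at("top",287,206,z))
print("flange",at("top",373.2,212.2,5),"pad",at("top",384.8,224.8,61),"padscene",at("scene",325+200/5,220+150/5,61))
print("shank top scene",at("scene",366.8,226.5,72),"flange scene", at("scene",325+200.5/5,220+200/5,5))
print("plate edge",at("top",255+45/5,170+130/5,12),at("top",255+217/5,170+68/5,12),at("top",255+288/5,170+245/5,12))
print("weights",at("top",329,167,40))
E
```

```text
ball [517.8  88.9  88.1] [518.4  88.3  88.1]
collar 50 [519.3  89.4  50. ]
collar 61 [518.1  88.8  61. ]
collar 71 [516.9  88.2  71. ]
flange [ 502.5 -163.     5. ] pad [ 461.2 -185.7   61. ] padscene [ 455.6 -188.    61. ]
shank top scene [ 508.3 -161.1   72. ] flange scene [ 495.  -168.4    5. ]
plate edge [554. 159.  12.] [589.8  57.6  12. ] [484.3  16.9  12. ]
weights [633.1 -32.6  40. ]
```

```bash
cat > ov.py <<'E'
from h import *
import cv2,sys
def ov(n,im,x0,y0,w,h,k,sets):
    c=cv2.resize(im[y0:y0+h,x0:x0+w],None,fx=k,fy=k,interpolation=cv2.INTER_CUBIC)
    for P,col in sets:
        q=((pix(n,P)-[x0,y0]+.5)*k).astype(int); cv2.polylines(c,[q.reshape(-1,1,2)],True,col,1)
    return c
def circ(c,r,z):
    a=np.linspace(0,2*np.pi,40); return np.c_[c[0]+r*np.cos(a),c[1]+r*np.sin(a),a*0+z]
def box(c,yaw,x0,x1,y0,y1,z):
    P=np.array([[x0,y0],[x1,y0],[x1,y1],[x0,y1]])@np.array([[np.cos(yaw),np.sin(yaw)],[-np.sin(yaw),np.cos(yaw)]])
    return np.c_[P+c,np.full(4,z)]
E
python3 - <<'E'
from ov import *
s=cv2.imread("pics/scene0.png");t=cv2.imread("pics/top0.png")
c=np.array([501.5,-163]);y=np.radians(29.5)
S=[(circ(c,38.5,5),(0,0,255)),(circ(c,38.5,0),(0,0,255)),(box(c,y,-14,14,-10,10,72),(0,255,0)),(box(c,y,-14,14,-10,10,41),(0,255,0)),(box(c,y,-52,-42,-30,30,61),(255,0,0))]
b=np.array([518,88.6])
B=[(circ(b,40,68),(0,0,255)),(circ(b,15,88),(0,255,0)),(circ(b,37,38),(255,0,0))]
r1=np.hstack([ov("top",t,255,170,80,60,5,B),ov("top",t,340,185,80,60,5,S)])
r2=np.hstack([ov("scene",s,235,170,80,60,5,B),ov("scene",s,325,220,80,60,5,S)])
cv2.imwrite("pics/o1.png",np.vstack([r1,r2]))
E
```

```text
(no output)
```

View pics/o1.png

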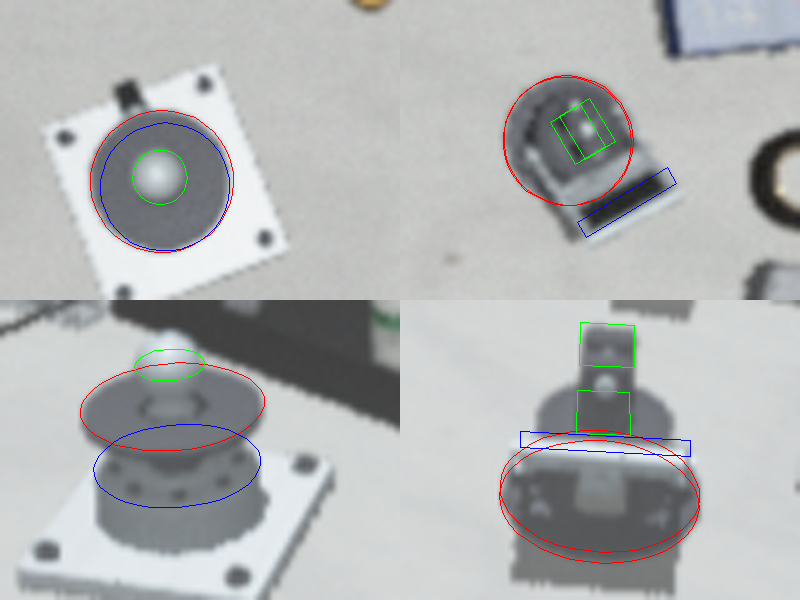

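The overlay fits. The stud is near (518,89) with the collar top at about 66–68 mm. The coupler is near (501.5,-163), and the bar slope puts its yaw at about 26°. Next is the approach.

Request:
servo_tool --pt "0 0 0 0 0 -0.157 60" --pt "51.5 -19.6 5 0 0 0 60" --pt "51.5 -19.6 5 0 0 0 60" --pt "51.5 -19.6 5 0 0 0 60" --pt "51.5 -19.6 5 0 0 0 60" --pt "51.5 -19.6 5 0 0 0 60" --pt "51.5 -19.6 5 0 0 0 60" --pt "51.5 -19.6 5 0 0 0 60" --pt "51.5 -19.6 5 0 0 0 60" --pt "51.5 -19.6 5 0 0 0 60"

```text
time_s: 1.35
position: [500.9, -162.7, 159.9]
tcp_rot: [0.974, 0.225, -0.0, -0.0]
wrist_force: [1.0, -0.1, 0.2]
width: 60.5
grip_force: 0.0
```

Request:
servo_tool --pt "0 0 0 0 0 0 50" --pt "0 0 0 0 0 0 50" --pt "0 0 0 0 0 0 50"

```text
time_s: 1.72
position: [499.4, -165.4, 160.6]
tcp_rot: [0.975, 0.224, -0.0, 0.0]
wrist_force: [0.2, 0.3, 0.1]
width: 49.9
grip_force: 0.0
```

```bash
python3 - <<'E'
from ov import *
s=read_camera("scene")[...,::-1].copy();t=read_camera("top")[...,::-1].copy()
p=[read_state()["position"] for _ in range(3)];print(p)
c=np.array([501.5,-163]);y=np.radians(26)
S=[(circ(c,38.5,5),(0,0,255)),(box(c,y,-14,14,-10,10,72),(0,255,0)),(box(c,y,-52,-42,-30,30,61),(255,0,0)),(np.array([[*p[0][:2],z] for z in(160,43)]),(0,255,255))]
cv2.imwrite("pics/o2.png",np.hstack([ov("scene",s,315,160,100,120,4,S),ov("top",t,340,160,100,120,4,S)]))
E
```

```text
[array([ 499.48893237, -165.41646726,  160.7383909 ]), array([ 499.48893237, -165.41646726,  160.7383909 ]), array([ 499.48893237, -165.41646726,  160.7383909 ])]
```

View pics/o2.png

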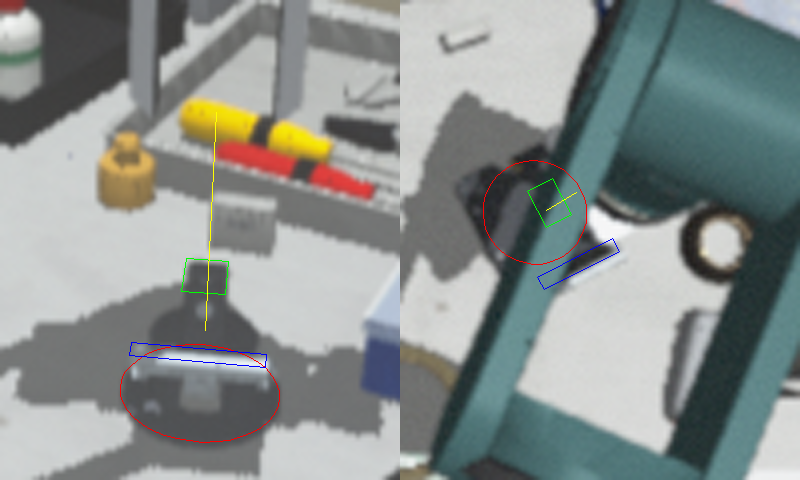

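The fingers straddle the shank line, and the overlay box sits on the shank top. I'll correct by a few mm, descend and grip.

Request:
servo_tool --pt "2.6 -1 30 0 0 0 44" --pt "0 0 30 0 0 0 44" --pt "0 0 30 0 0 0 44" --pt "0 0 15 0 0 0 44" --pt "0 0 10 0 0 0 44" --pt "0 0 0 0 0 0 44"

```text
time_s: 2.58
position: [501.9, -162.4, 45.5]
tcp_rot: [0.974, 0.225, -0.0, -0.0]
wrist_force: [-0.3, 0.4, -0.6]
width: 43.9
grip_force: 0.0
```

Request:
servo_tool --pt "0 0 0 0 0 0 10" --pt "0 0 0 0 0 0 10" --pt "0 0 0 0 0 0 10" --pt "0 0 0 0 0 0 10" --pt "0 0 0 0 0 0 10" --pt "0 0 0 0 0 0 10"

```text
time_s: 3.32
position: [502.8, -162.8, 46.4]
tcp_rot: [0.974, 0.225, 0.001, 0.001]
wrist_force: [0.5, -2.1, 4.4]
width: 20.1
grip_force: 30.0
```

Request:
servo_tool --pt "0 0 -15 0 0 0 10" --pt "0 0 -30 0 0 0 10" --pt "0 0 -40 0 0 0 10" --pt "0 0 -40 0 0 0 10" --pt "0 0 0 0 0 0 10"

```text
time_s: 3.95
position: [503.4, -162.4, 173.5]
tcp_rot: [0.974, 0.225, 0.002, 0.002]
wrist_force: [1.0, -0.2, -4.5]
width: 19.9
grip_force: 30.0
```

Request:
servo_tool --pt "8 -14 0 0 0 0 10" --pt "16 -28 0 0 0 0 10" --pt "18 -32 0 0 0 0 10" --pt "18 -32 0 0 0 0 10" --pt "18 -32 0 0 0 0 10" --pt "18 -32 0 0 0 0 10" --pt "16 -28 0 0 0 0 10" --pt "8.5 -14.7 0 0 0 0 10" --pt "4 -7 0 0 0 0 10" --pt "0 0 0 0 0 0 10"

```text
time_s: 5.2
position: [517.2, 89.7, 169.7]
tcp_rot: [0.974, 0.225, -0.001, 0.0]
wrist_force: [-1.1, -1.0, -4.1]
width: 19.8
grip_force: 30.0
```

```bash
python3 - <<'E'
from ov import *
s=read_camera("scene")[...,::-1].copy();t=read_camera("top")[...,::-1].copy()
st=read_state();p=st["position"];print(p,st["wrist_force"],R.from_quat(st["tcp_rot"]).as_matrix()[:,0])
c=p[:2];y=np.radians(26);z=p[2]-45.5;b=np.array([518,89])
S=[(circ(c,38.5,z+5),(0,0,255)),(circ(c,38.5,z),(0,0,255)),(box(c,y,-14,14,-10,10,z+72),(0,255,0)),(box(c,y,-52,-42,-30,30,z+61),(255,0,0)),(circ(b,40,68),(0,255,255)),(circ(b,37,38),(0,255,255))]
cv2.imwrite("pics/s3.png",s);cv2.imwrite("pics/t3.png",t)
cv2.imwrite("pics/o3.png",np.hstack([ov("scene",s,220,110,100,130,4,S),ov("top",t,245,150,100,130,4,S)]))
E
```

```text
[517.52170898  88.98814543 170.23361513] [-0.25416327  0.21044908 -3.93515355] [ 8.99240952e-01  4.37453042e-01 -7.39046970e-04]
```

View pics/o3.png

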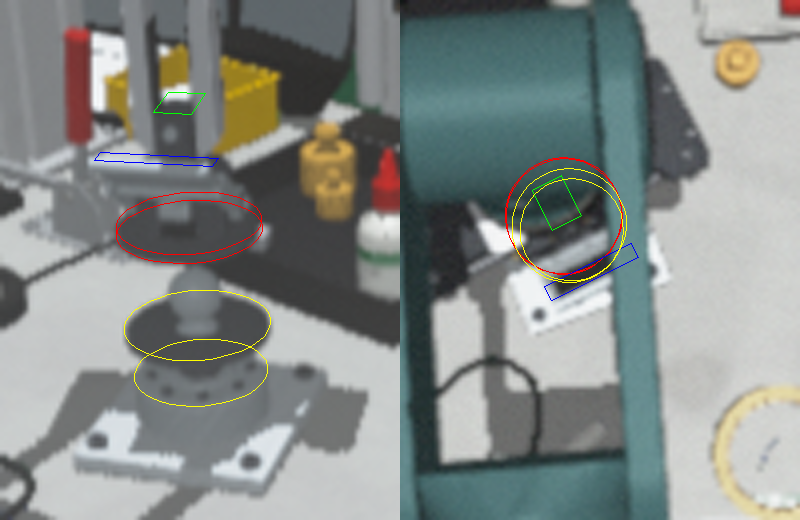

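Seen from the scene camera, the coupler's flange (115–262) is laterally centred over the collar (124–268), and the lever is up. The top view is occluded by the arm. Next I'll lower slowly, watching the force.

Request:
servo_tool --pt "0 0 10 0 0 0 10" --pt "0 0 8 0 0 0 10" --pt "0 0 5 0 0 0 10" --pt "0 0 2 0 0 0 10" --pt "0 0 0 0 0 0 10"

```text
time_s: 5.92
position: [517.6, 89.8, 145.3]
tcp_rot: [0.974, 0.225, -0.0, 0.0]
wrist_force: [-0.0, -0.9, -4.7]
width: 20.0
grip_force: 30.0
```

Request:
servo_tool --pt "0 0 1.5 0 0 0 10" --pt "0 0 1.5 0 0 0 10" --pt "0 0 0 0 0 0 10"

```text
time_s: 6.3
position: [517.5, 89.8, 142.4]
tcp_rot: [0.974, 0.225, -0.0, 0.0]
wrist_force: [-0.6, 0.4, -4.4]
width: 19.7
grip_force: 30.0
```

Request:
servo_tool --pt "0 0 1.5 0 0 0 10" --pt "0 0 1.5 0 0 0 10" --pt "0 0 0 0 0 0 10"

```text
time_s: 6.68
position: [517.8, 89.9, 139.4]
tcp_rot: [0.974, 0.225, 0.0, 0.0]
wrist_force: [1.3, 0.3, -4.4]
width: 19.6
grip_force: 30.0
```

Request:
servo_tool --pt "0 0 1.5 0 0 0 10" --pt "0 0 1.5 0 0 0 10" --pt "0 0 0 0 0 0 10"

```text
time_s: 7.05
position: [518.4, 89.9, 136.9]
tcp_rot: [0.974, 0.225, 0.001, 0.0]
wrist_force: [2.1, 0.9, -2.5]
width: 19.7
grip_force: 30.0
```

Request:
servo_tool --pt "0 0 1.5 0 0 0 10" --pt "0 0 1 0 0 0 10" --pt "0 0 0 0 0 0 10"

```text
time_s: 7.42
position: [518.6, 90.0, 134.6]
tcp_rot: [0.974, 0.225, 0.001, 0.0]
wrist_force: [4.1, 1.5, -1.8]
width: 19.9
grip_force: 30.0
```

Request:
servo_tool --pt "0 0 1 0 0 0 10" --pt "0 0 0.5 0 0 0 10" --pt "0 0 0 0 0 0 10"

```text
time_s: 7.8
position: [518.6, 90.0, 133.0]
tcp_rot: [0.974, 0.225, 0.001, 0.0]
wrist_force: [5.9, 1.0, -1.5]
width: 19.5
grip_force: 30.0
```

Request:
servo_tool --pt "1.2 0.3 0 0 0 0 10" --pt "0 0 0 0 0 0 10"

```text
time_s: 8.05
position: [519.0, 90.1, 132.4]
tcp_rot: [0.974, 0.225, 0.0, 0.0]
wrist_force: [4.5, 1.6, -1.5]
width: 19.5
grip_force: 30.0
```

Request:
servo_tool --pt "1.8 0 0 0 0 0 10" --pt "0 0 0 0 0 0 10"

```text
time_s: 8.3
position: [519.6, 90.6, 131.6]
tcp_rot: [0.974, 0.225, -0.001, 0.0]
wrist_force: [2.9, -0.1, -3.5]
width: 19.9
grip_force: 30.0
```

Request:
servo_tool --pt "1.2 0.6 0.5 0 0 0 10" --pt "0 0 0.5 0 0 0 10" --pt "0 0 0 0 0 0 10"

```text
time_s: 8.68
position: [520.7, 90.8, 130.5]
tcp_rot: [0.974, 0.225, -0.002, -0.0]
wrist_force: [-0.0, 0.5, -4.6]
width: 19.5
grip_force: 30.0
```

Request:
servo_tool --pt "0 0 1 0 0 0 10" --pt "0 0 0 0 0 0 10"

```text
time_s: 8.93
position: [521.5, 90.9, 130.2]
tcp_rot: [0.974, 0.225, -0.0, -0.0]
wrist_force: [0.8, 0.5, -4.9]
width: 19.4
grip_force: 30.0
```

Request:
servo_tool --pt "0 0 1 0 0 0 10" --pt "0 0 0 0 0 0 10"

```text
time_s: 9.18
position: [521.7, 90.9, 129.4]
tcp_rot: [0.974, 0.225, -0.0, 0.0]
wrist_force: [0.1, -0.4, -4.9]
width: 19.6
grip_force: 30.0
```

Request:
servo_tool --pt "0 0 1 0 0 0 10" --pt "0 0 0.5 0 0 0 10" --pt "0 0 0 0 0 0 10"

```text
time_s: 9.55
position: [521.7, 90.9, 127.9]
tcp_rot: [0.974, 0.225, -0.0, 0.0]
wrist_force: [0.2, 0.5, -4.5]
width: 19.8
grip_force: 30.0
```

Request:
servo_tool --pt "0 0 1 0 0 0 10" --pt "0 0 0.5 0 0 0 10" --pt "0 0 0 0 0 0 10"

```text
time_s: 9.93
position: [521.9, 90.9, 126.7]
tcp_rot: [0.974, 0.225, 0.0, 0.0]
wrist_force: [0.0, 0.2, -3.3]
width: 19.4
grip_force: 30.0
```

Request:
servo_tool --pt "0 0 1 0 0 0 10" --pt "0 0 0.5 0 0 0 10" --pt "0 0 0 0 0 0 10"

```text
time_s: 10.3
position: [522.1, 91.0, 125.5]
tcp_rot: [0.974, 0.225, 0.001, 0.0]
wrist_force: [-0.3, 0.9, -0.2]
width: 19.8
grip_force: 30.0
```

Request:
servo_tool --pt "0 0 1 0 0 0 10" --pt "0 0 0.5 0 0 0 10" --pt "0 0 0 0 0 0 10"

```text
time_s: 10.68
position: [522.2, 90.9, 123.9]
tcp_rot: [0.974, 0.225, 0.001, 0.0]
wrist_force: [0.1, 0.9, 1.9]
width: 19.6
grip_force: 30.0
```

Request:
servo_tool --pt "0 0 1 0 0 0 10" --pt "0 0 0.5 0 0 0 10" --pt "0 0 0 0 0 0 10"

```text
time_s: 11.05
position: [521.8, 91.0, 121.1]
tcp_rot: [0.974, 0.225, -0.0, -0.0]
wrist_force: [1.8, 1.0, -3.0]
width: 19.7
grip_force: 30.0
```

Request:
servo_tool --pt "0 0 1 0 0 0 10" --pt "0 0 0.5 0 0 0 10" --pt "0 0 0 0 0 0 10"

```text
time_s: 11.42
position: [521.5, 90.8, 119.9]
tcp_rot: [0.974, 0.225, -0.001, -0.0]
wrist_force: [1.1, 0.7, -3.2]
width: 19.8
grip_force: 30.0
```

Request:
servo_tool --pt "0 0 1.5 0 0 0 10" --pt "0 0 1.5 0 0 0 10" --pt "0 0 0 0 0 0 10"

```text
time_s: 11.8
position: [521.3, 90.8, 116.7]
tcp_rot: [0.974, 0.225, -0.001, -0.0]
wrist_force: [1.4, 0.0, -4.1]
width: 19.5
grip_force: 30.0
```

Request:
servo_tool --pt "0 0 1 0 0 0 10" --pt "0 0 0.5 0 0 0 10" --pt "0 0 0 0 0 0 10"

```text
time_s: 12.18
position: [521.3, 90.8, 115.4]
tcp_rot: [0.974, 0.225, -0.001, 0.0]
wrist_force: [0.4, -0.2, -4.6]
width: 19.8
grip_force: 30.0
```

Request:
servo_tool --pt "0 0 1 0 0 0 10" --pt "0 0 0 0 0 0 10"

```text
time_s: 12.42
position: [521.5, 90.8, 114.5]
tcp_rot: [0.974, 0.225, -0.0, 0.0]
wrist_force: [0.3, 0.6, -5.9]
width: 20.0
grip_force: 30.0
```

Request:
servo_tool --pt "0 0 1 0 0 0 10" --pt "0 0 0 0 0 0 10"

```text
time_s: 12.68
position: [521.7, 90.9, 113.9]
tcp_rot: [0.974, 0.225, -0.0, -0.0]
wrist_force: [0.2, 0.0, -6.1]
width: 19.9
grip_force: 30.0
```

Request:
servo_tool --pt "0 0 1 0 0 0 10" --pt "0 0 0 0 0 0 10"

```text
time_s: 12.92
position: [521.9, 90.9, 113.0]
tcp_rot: [0.974, 0.225, 0.0, 0.0]
wrist_force: [-0.1, -0.1, -4.1]
width: 19.9
grip_force: 30.0
```

Request:
servo_tool --pt "0 0 0.7 0 0 0 10" --pt "0 0 0 0 0 0 10"

```text
time_s: 13.18
position: [521.8, 90.9, 112.2]
tcp_rot: [0.974, 0.225, 0.0, 0.0]
wrist_force: [1.0, -0.3, -3.4]
width: 19.4
grip_force: 30.0
```

Request:
servo_tool --pt "0 0 0.7 0 0 0 10" --pt "0 0 0 0 0 0 10"

```text
time_s: 13.42
position: [521.9, 90.8, 111.8]
tcp_rot: [0.974, 0.225, 0.0, 0.0]
wrist_force: [-0.3, -0.1, -4.0]
width: 19.6
grip_force: 30.0
```

Request:
servo_tool --pt "0 0 0.7 0 0 0 10" --pt "0 0 0 0 0 0 10"

```text
time_s: 13.68
position: [522.0, 90.9, 111.5]
tcp_rot: [0.974, 0.225, 0.0, 0.0]
wrist_force: [-1.6, 0.1, -0.6]
width: 20.0
grip_force: 30.0
```

Request:
servo_tool --pt "0 0 0.7 0 0 0 10" --pt "0 0 0 0 0 0 10"

```text
time_s: 13.92
position: [522.1, 90.9, 111.1]
tcp_rot: [0.974, 0.225, 0.001, 0.0]
wrist_force: [-2.5, 1.0, 2.6]
width: 20.0
grip_force: 30.0
```

Request:
servo_tool --pt "0 0 0.5 0 0 0 10" --pt "0 0 0 0 0 0 10"

```text
time_s: 14.18
position: [522.1, 91.0, 110.9]
tcp_rot: [0.974, 0.225, 0.001, 0.0]
wrist_force: [-2.0, -0.3, 5.3]
width: 19.7
grip_force: 30.0
```

Request:
servo_tool --pt "0 0 0.7 0 0 0 10" --pt "0 0 0 0 0 0 10"

```text
time_s: 14.42
position: [522.2, 90.9, 110.7]
tcp_rot: [0.974, 0.225, 0.001, 0.0]
wrist_force: [-3.0, 0.7, 6.9]
width: 19.7
grip_force: 30.0
```

Force climbs at TCP z ≈ 111.6, 15 mm below the plunger contact at about 127, so the coupler is home. I'll unload, open and rise.

Request:
servo_tool --pt "0 0 -1.2 0 0 0 10" --pt "0 0 0 0 0 0 44" --pt "0 0 0 0 0 0 44" --pt "0 0 -0.5 0 0 0 44" --pt "0 0 -10 0 0 0 44" --pt "0 0 -20 0 0 0 44" --pt "0 0 -18 0 0 0 44" --pt "0 0 0 0 0 0 0"

```text
time_s: 15.42
position: [523.2, 91.0, 161.2]
tcp_rot: [0.974, 0.225, 0.002, 0.0]
wrist_force: [-0.1, 0.5, 0.3]
width: 37.5
grip_force: 0.0
```

Request:
servo_tool --pt "-20 0 0 0 0 0 0" --pt "-20 0 0 0 0 0 0" --pt "-9 0 0 0 0 0 0" --pt "0 0 0 0 0 0 0" --pt "0 0 0 0 0 0 0"

```text
time_s: 16.05
position: [478.1, 69.6, 158.6]
tcp_rot: [0.974, 0.225, 0.0, -0.0]
wrist_force: [-0.8, 0.2, 0.7]
width: 0.5
grip_force: 0.0
```

```bash
python3 - <<'E'
from ov import *
s=read_camera("scene")[...,::-1].copy();t=read_camera("top")[...,::-1].copy()
st=read_state();p=st["position"];print(p,st["wrist_force"])
c=np.array([521,90.5]);y=np.radians(26);z=66
S=[(circ(c,38.5,z),(0,0,255)),(box(c,y,-14,14,-10,10,z+72),(0,255,0)),(box(c,y,-52,-42,-30,30,z+61),(255,0,0)),(box(p[:2],y,-8,8,-12,12,p[2]),(0,255,255))]
cv2.imwrite("pics/o4.png",np.hstack([ov("scene",s,220,110,100,130,4,S),ov("top",t,245,150,100,130,4,S)]))
E
```

```text
[478.12187477  69.55891246 158.53653928] [-0.13118649 -0.43194902  0.25834112]
```

View pics/o4.png

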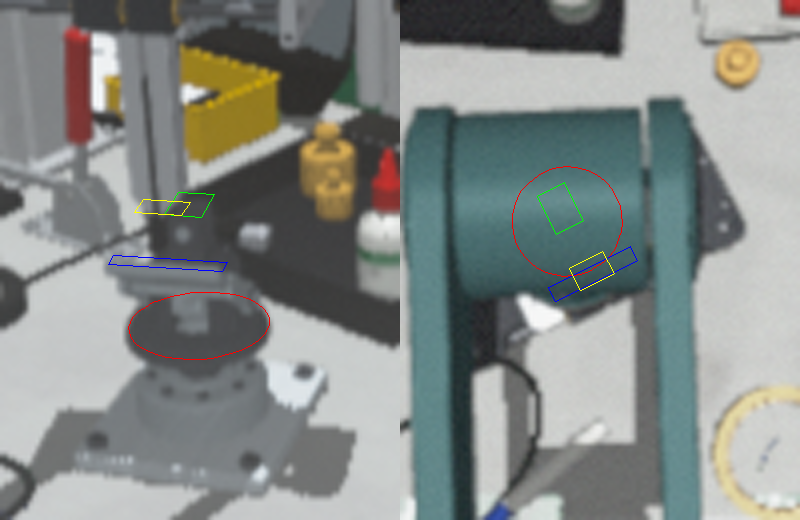

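The coupler stands flush on the collar with the lever still up, and the closed fingers are over the lever pad. Now I press along the arc.

Request:
servo_tool --pt "0 0 10 0 0 0 0" --pt "0 0 9 0 0 0 0" --pt "0 0 4 0 0 0 0" --pt "0 0 0 0 0 0 0"

```text
time_s: 16.65
position: [477.3, 69.4, 134.9]
tcp_rot: [0.974, 0.225, -0.001, -0.0]
wrist_force: [-0.7, -0.1, 0.4]
width: 0.7
grip_force: 0.0
```

Request:
servo_tool --pt "0 0 2 0 0 0 0" --pt "0 0 2 0 0 0 0" --pt "0 0 0 0 0 0 0"

```text
time_s: 17.02
position: [477.7, 69.4, 131.6]
tcp_rot: [0.974, 0.225, -0.0, 0.0]
wrist_force: [0.1, 0.4, -0.8]
width: 0.4
grip_force: 0.0
```

Request:
servo_tool --pt "0 0 2 0 0 0 0" --pt "0 0 2 0 0 0 0" --pt "0 0 0 0 0 0 0"

```text
time_s: 17.4
position: [477.6, 69.2, 127.7]
tcp_rot: [0.974, 0.225, -0.0, 0.0]
wrist_force: [-1.1, -1.1, 2.4]
width: 0.4
grip_force: 0.9
```

Request:
servo_tool --pt "-1.7 0 2.2 0 0 0 0" --pt "-1.7 0 2.2 0 0 0 0" --pt "-1.5 0 2.2 0 0 0 0" --pt "-1.5 0 2.2 0 0 0 0"

```text
time_s: 17.9
position: [472.1, 66.6, 118.6]
tcp_rot: [0.974, 0.225, 0.0, -0.0]
wrist_force: [0.4, 0.3, 1.0]
width: 0.2
grip_force: 0.5
```

Request:
servo_tool --pt "-1.4 0 2.4 0 0 0 0" --pt "-1.2 0 2.4 0 0 0 0" --pt "-1.1 0 2.4 0 0 0 0" --pt "-1 0 2.6 0 0 0 0"

```text
time_s: 18.4
position: [467.7, 64.6, 108.9]
tcp_rot: [0.974, 0.225, 0.0, -0.0]
wrist_force: [0.0, 1.1, 1.5]
width: 0.5
grip_force: 0.4
```

Request:
servo_tool --pt "-1 0 2.6 0 0 0 0" --pt "-0.8 0 2.6 0 0 0 0"

```text
time_s: 18.65
position: [466.1, 63.7, 103.7]
tcp_rot: [0.974, 0.225, 0.0, 0.0]
wrist_force: [1.0, 0.2, 1.5]
width: 0.3
grip_force: 0.4
```

Request:
servo_tool --pt "-0.7 0 2.6 0 0 0 0" --pt "-0.6 0 2.7 0 0 0 0"

```text
time_s: 18.9
position: [464.9, 63.1, 98.4]
tcp_rot: [0.974, 0.225, 0.0, 0.0]
wrist_force: [0.9, -0.7, 1.3]
width: 0.5
grip_force: 0.4
```

Request:
servo_tool --pt "-0.5 0 2.7 0 0 0 0" --pt "-0.3 0 2.7 0 0 0 0"

```text
time_s: 19.15
position: [464.2, 62.8, 93.0]
tcp_rot: [0.974, 0.225, -0.0, 0.0]
wrist_force: [0.9, 0.7, 1.2]
width: 0.8
grip_force: 0.5
```

Past half way without blocking. The end should be near z = 76.

Request:
servo_tool --pt "0 0 2.7 0 0 0 0" --pt "0 0 2.7 0 0 0 0"

```text
time_s: 19.4
position: [464.0, 62.7, 87.5]
tcp_rot: [0.974, 0.225, -0.0, 0.0]
wrist_force: [-0.6, 0.1, 0.9]
width: 0.6
grip_force: 0.5
```

Request:
servo_tool --pt "0.2 0 2.5 0 0 0 0" --pt "0.3 0 2.5 0 0 0 0"

```text
time_s: 19.65
position: [464.5, 62.9, 82.5]
tcp_rot: [0.974, 0.225, -0.0, 0.0]
wrist_force: [-1.5, -1.0, 0.8]
width: 0.2
grip_force: 0.5
```

Request:
servo_tool --pt "0.3 0 1.5 0 0 0 0" --pt "0.3 0 1.5 0 0 0 0"

```text
time_s: 19.9
position: [465.1, 63.3, 79.6]
tcp_rot: [0.974, 0.225, -0.0, 0.0]
wrist_force: [-1.1, 0.2, 1.1]
width: 0.6
grip_force: 0.6
```

Request:
servo_tool --pt "0.1 0 1 0 0 0 0" --pt "0.1 0 1 0 0 0 0"

```text
time_s: 20.15
position: [465.4, 63.4, 77.7]
tcp_rot: [0.974, 0.225, -0.0, 0.0]
wrist_force: [-0.9, -0.7, 1.3]
width: 0.5
grip_force: 0.6
```

Request:
servo_tool --pt "0 0 0.7 0 0 0 0" --pt "0 0 0.5 0 0 0 0"

```text
time_s: 20.4
position: [465.5, 63.4, 76.6]
tcp_rot: [0.974, 0.225, 0.0, 0.0]
wrist_force: [-0.5, 0.1, 0.6]
width: 0.7
grip_force: 0.6
```

Request:
servo_tool --pt "0 0 0.7 0 0 0 0" --pt "0 0 0 0 0 0 0"

```text
time_s: 20.65
position: [465.5, 63.4, 76.0]
tcp_rot: [0.974, 0.225, 0.0, 0.0]
wrist_force: [-1.2, 0.1, 2.1]
width: 0.7
grip_force: 1.0
```

Request:
servo_tool --pt "0 0 0.7 0 0 0 0" --pt "0 0 0 0 0 0 0"

```text
time_s: 20.9
position: [465.6, 63.4, 75.6]
tcp_rot: [0.974, 0.225, 0.0, 0.0]
wrist_force: [-1.4, -1.3, 4.2]
width: 0.6
grip_force: 2.1
```

Request:
servo_tool --pt "0 0 0.7 0 0 0 0" --pt "0 0 0 0 0 0 0"

```text
time_s: 21.15
position: [465.5, 63.3, 75.1]
tcp_rot: [0.974, 0.225, 0.0, 0.0]
wrist_force: [-2.7, -0.2, 6.0]
width: 0.5
grip_force: 3.2
```

Request:
servo_tool --pt "0 0 0.7 0 0 0 0" --pt "0 0 0 0 0 0 0"

```text
time_s: 21.4
position: [465.5, 63.3, 74.7]
tcp_rot: [0.974, 0.225, 0.0, 0.0]
wrist_force: [-3.2, 0.1, 7.3]
width: 0.7
grip_force: 4.0
```

Request:
servo_tool --pt "0 0 0.8 0 0 0 0" --pt "0 0 0 0 0 0 0"

```text
time_s: 21.65
position: [465.5, 63.2, 74.2]
tcp_rot: [0.974, 0.225, 0.0, 0.0]
wrist_force: [-3.3, -1.1, 7.8]
width: 0.0
grip_force: 4.9
```

Request:
servo_tool --pt "0 0 -3 0 0 0 0" --pt "0 0 -15 0 0 0 0" --pt "-15 0 -30 0 0 0 0" --pt "-40 0 -40 0 0 0 0" --pt "-40 0 -30 0 0 0 0" --pt "-30 0 0 0 0 0 0" --pt "0 0 0 0 0 0 0"

```text
time_s: 22.52
position: [352.8, 8.2, 192.1]
tcp_rot: [0.975, 0.224, 0.002, 0.001]
wrist_force: [1.2, -0.3, -0.2]
width: 0.4
grip_force: 0.0
```

```bash
python3 - <<'E'
from ov import *
s=read_camera("scene")[...,::-1].copy();t=read_camera("top")[...,::-1].copy()
st=read_state();print(st["position"],st["wrist_force"])
c=np.array([521,90.5]);y=np.radians(26);z=66
S=[(circ(c,38.5,z),(0,0,255)),(box(c,y,-14,14,-10,10,z+72),(0,255,0)),(box(c,y,-67,-57,-30,30,z+10),(255,0,0))]
cv2.imwrite("pics/o5.png",np.hstack([ov("scene",s,220,110,100,130,4,S[2:]),ov("top",t,245,150,100,130,4,S)]))
E
```

```text
[353.5336914    8.76042767 191.04974832] [1.11754093 1.17196166 1.00787757]
```

View pics/o5.png

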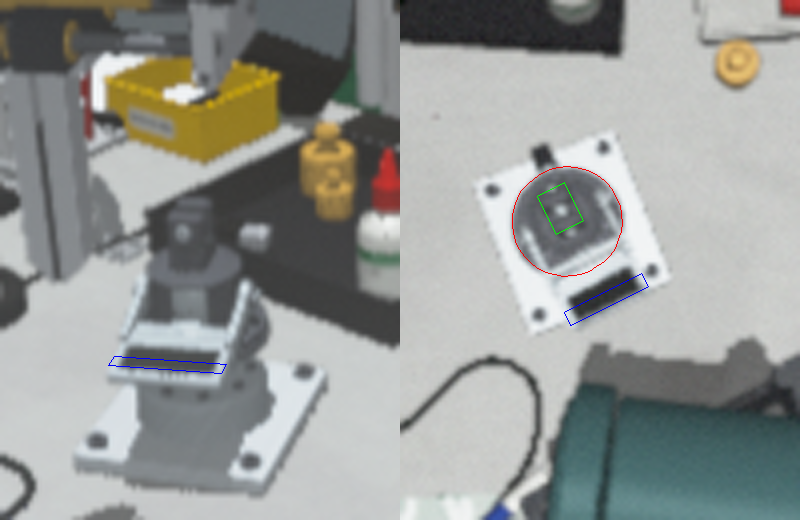

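The lever is fully down: its pad lies on the predicted lever-down outline in both views. The coupler is seated upright and the arm is clear.

```bash
python3 -c "
from workcell import *
print(sign_off())"
```

```text
the job is handed in; nothing more can be done
None
```

The job is handed in: the coupler is snapped home on the collar and its lever pressed down to the stop. The highest force-cell load I saw was about 12 N (limit 30 N), the arm is clear, and it took about 23 s.

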